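# Glue a card pad onto a carton

## Task

Take the bent-necked glue dauber from its grey rest, dip its tip about halfway down into the small squat white pot (not the mug or the big planter), then dab the tip lightly on the middle of the flat carton's lid. Lay the dauber back lengthwise across both saddles of its rest, and lay the card pad flat on the carton's lid, centred and square, its long sides along the carton's long sides. Do not push out of place or knock over the pot, the carton or anything else on the table.

Things in the scene. Friction and masses are not known exactly. Their poses are not given: they have to be found in the camera images.
- dauber: rigid glue dauber, 90 g: flat-sided wooden handle 150 mm long, 22 wide, 18 high; steel neck bent straight down to a hard black rubber head 28 mm across. Starts lying level across its rest, the head hanging free beyond one end. Origin: middle of the handle's underside; x along the handle to the head, y across it, z up. Head axis at x = 92 mm, tip 60 mm below the underside. Balances near the origin
- dauber_tip (a point): the lowest point of the dauber's rubber head, in the middle (92, 0, -60 mm from the dauber's origin)
- dauber_grip (a point): middle of the dauber's handle, between the two saddles of the rest: the place to grip it, from above across the 22 mm width
- rest: fixed grey metal rest: base 110 x 70 x 12 mm; two saddles 10 mm thick, 50 wide, centred at x = -40 and +40 mm (70 mm free between). The handle lies along x on their flat floors, 80 mm above the table, between cheeks 34 mm apart that rise 14 mm more. Origin: centre of the underside; x along the handle, z up
- pot: small squat open white ceramic pot, loose, 0.4 kg, the lowest of the white vessels: 92 mm across at the rim, 80 mm at the foot, 60 mm high, walls 4 mm, inner floor 6 mm above the table. Origin: centre of the underside, z up
- pot_rim (a point): centre of the pot's mouth, at rim height
- carton: flat closed brown carton, loose, about 0.75 kg, 160 mm long (its x), 110 mm wide (its y), 50 mm high (z), with a pale tape strip along the middle of the lid lengthwise. Origin: centre of the underside
- carton_top (a point): centre of the carton's lid, 50 mm above its underside
- pad: stiff honeycomb-card pad of about 60 g, plain off-white, 140 mm long (its x), 62 mm wide (its y, the way to grip it), 12 mm thick (z), lying flat on the table. Origin: centre of the underside
- mug: bystander, to be left alone: tall white ceramic mug with a handle, 80 mm across, 95 mm high. Origin: centre of the underside
- planter: bystander, to be left alone: large white ceramic plant pot, open, 116 mm across, 110 mm high. Origin: centre of the underside
- candle: bystander, to be left alone: closed green glass jar with a metal cap, 70 mm across, 85 mm high. Origin: centre of the underside
- tape: bystander, to be left alone: cardboard tape ring lying flat, 80 mm across, 48 mm high. Origin: centre of the underside
- giftbox: bystander, to be left alone: small white box 75 x 55 x 40 mm. Origin: centre of the underside
- blockbox: bystander, to be left alone: small brown box 60 x 60 x 50 mm. Origin: centre of the underside
Things that resemble listed ones, but are neither listed nor needed, are in the scene too. What is shaped like the dauber but blue or turquoise is not meant. Several things have the shape of the pad; the one meant has the colours described above.

How it is judged:
By the outcome, as a careful person would: the job done as asked, in the order asked, and still so for the second after the job is handed in, with the robot touching nothing.
It also fails if it takes over 72 s, if anything falls off the work surface, if the arm or the gripper's body presses on something with over 40 N, if the wrist force passes 120 N, or if a joint passes its speed limit or range.

## Robot

A 7-joint arm with a two-finger parallel gripper is mounted at the origin on the work surface. World frame = base frame: x ahead of the robot, y to its left, z up, the work surface at z = 0. Lengths are in m, angles in rad, forces in N, time in s.
With the tool pointing down it reaches from about 0.425 to 0.925 m from the base axis. Payload 6.8 kg.
Tool frame: the origin (TCP) lies between the finger pads; the fingertips stand r.tcp_to_tips ahead of it and the grasp point (between the pads) lies 3 mm ahead of it (r.tcp_to_tips is the distance from the TCP to the fingertips, in m); z points along the fingers, y is the line along which they close (so a half turn about z gives the same grasp; the last joint's range is limited). The gripper opens to 85 mm and grips with 20 to 120 N. Pads are 22 mm wide; open, the fingers measure 114 mm over their backs; the gripper's body (76 mm by 85 mm) begins 54 mm behind the grasp point. The pads swing forward as they close: fully open they stand 13 mm farther back than shut.
Start: joints at [-1.295, 0.477, 0.022, 1.555, -0.011, 1.109, -0.083], TCP at [0.253, 0.626, 0.253] pointing down, gripper open.
Joint ranges: [-2.96, 2.96], [-0.34, 2.1], [-1.41, 1.46], [0.24, 2.44], [-1.37, 4.51], [0.17, 1.92], [-2.96, 2.96]. Speed limits (rad/s): [2.39, 2.39, 3.14, 3.14, 3.14, 3.14, 3.14].

## Interface

Orientations are given as a rotation vector (axis times angle).
In Python, from bench import r gives the robot as it stands. The module is installed in compiled form; this text tells all that it offers.
- The arm moves only by the tool step_arm, never from a script. Its argument "moves" is a list of rows, each an object of numbers: "rx", "ry", "rz": the turn, a rotation vector about the tool's x, y, z in degrees; "dx", "dy", "dz": the shift along the tool's x, y, z in mm; "gripper": the opening, from -1 (shut) to 1 (fully open). In form: [{"rx": .., "ry": .., "rz": .., "dx": .., "dy": .., "dz": .., "gripper": ..}, ...]. A call has 1 to 20 rows; each row shifts and turns the commanded pose from where the row before left it, along the tool's axes as they then stand; what a row does not reach is not made up. A row lasts 1/8 s, in which the tool goes at most 62.5 mm and 10.7 degrees, less where a joint would pass 70% of its speed; a pose out of reach is approached as far as the arm can. A call is refused whole if a number of a shift passes 62.5 or a number of a turn 10.7, either way. A call with a gripper value outside its range is refused whole. The fingers move at their own pace and stop on an object; "grip_force" is the grip in N (left out, the last holds). Time passes only in rows, so rows that do not move let the fingers close. It gives the time, the measured TCP pose, the force, the opening and the grip force at its end, in the units of the state.
- r.get_obs(): the state, without advancing time (a new reading comes with each control period).
- r.grab_frame(name): name is "side" or "top" or "wrist"; returns the picture (420x560x3 uint8, blue, green, red); there is no depth.
- r.camera_info(name): a dict with "mtx" (3x3 intrinsics, pixels), "rvec" (rotation vector, rad) and "tvec" (3), from world to camera coordinates, as OpenCV has them. Camera axes: x right, y down, z forward; pixel columns grow to the right and rows downward; lengths in m; the calibration is good to about 2 mm. The wrist camera is an equidistant fisheye: a pixel r from the principal point sees the ray r / f radians off the axis. A picture is of the moment at which its call begins: read the wrist's pose just before it. camera_info takes no time and is no camera call; for the wrist camera it gives the pose at the moment of the call.
- r.hand_in(): hands the job in; it is judged then, once.
The state is a dict: "clock": time; "joints": joint angles; "qvel": joint speeds; "tau": joint torques, N m; "tcp_pos": TCP position; "orientation": TCP orientation; "contact_force": force on the tool from outside, world axes, zero at the start; "moment": the same for the moment, N m; "grip_width": finger opening in m; "gripper_force": force on a finger pad.
Only numpy, scipy, OpenCV 4.12 (cv2) and the standard library are available. Lean on these libraries where they do the work, as an engineer would, in place of code of your own. Each camera call takes 0.05 s, during which the arm holds its last target. There are 200 camera calls.

## Working session

There is one attempt and no reset: what is moved stays moved. The work goes in short steps, Python scripts to look and compute and a tool call to move; the robot and the scene stay as the last step left them, time stands still between calls to the robot, and variables do not carry over. Pictures are saved under pics/ and viewed, at most 10 in all, crops included, and the job is handed in when it is done.

Besides the shell and the picture viewer there is one more tool, called after "Request:" as a command line: name --argument value ..., lists and objects as JSON in quotes. step_arm: Moves the arm, as the interface text tells. Its arguments: {"type":"object","properties":{"moves":{"type":"array","items":{"type":"object","properties":{"rx":{"type":"number"},"ry":{"type":"number"},"rz":{"type":"number"},"dx":{"type":"number"},"dy":{"type":"number"},"dz":{"type":"number"},"gripper":{"type":"number"}}}},"grip_force":{"type":"number"}},"required":["moves"]}

```bash
mkdir -p pics
python3 - <<'E'
from bench import r
import cv2,numpy as np
o=r.get_obs();print({k:np.round(v,3) for k,v in o.items()},r.tcp_to_tips)
for n in("side","top","wrist"):
    c=r.camera_info(n);print(n,np.round(c["mtx"],1).tolist(),np.round(c["rvec"],4),np.round(c["tvec"],4))
    f=r.grab_frame(n);cv2.imwrite(f"pics/{n}0.png",f)
E
```

```text
{'clock': np.float64(0.0), 'joints': array([-1.295,  0.478,  0.022,  1.556, -0.011,  1.109, -0.083]), 'qvel': array([-0.002,  0.001, -0.001, -0.   , -0.001,  0.   , -0.   ]), 'tau': array([ 0.0000e+00, -5.9644e+01,  1.6090e+00, -2.8120e+01,  1.3000e-02,
        9.0000e-03, -0.0000e+00]), 'tcp_pos': array([0.253, 0.625, 0.252]), 'orientation': array([-5.990e-01, -3.084e+00,  3.000e-03]), 'contact_force': array([-0.557,  0.324,  0.286]), 'moment': array([ 0.022, -0.033, -0.001]), 'gripper_force': np.float64(0.0), 'grip_width': np.float64(0.085)} 0.022
side [[456.6, 0.0, 278.7], [0.0, 456.6, 210.6], [0.0, 0.0, 1.0]] [ 2.1435 -0.7381  0.3684] [-0.3783  0.2457  1.1198]
top [[513.2, 0.0, 282.8], [0.0, 513.2, 211.1], [0.0, 0.0, 1.0]] [ 2.1923 -2.1324  0.1011] [-0.0023  0.5003  1.7383]
wrist [[325.2, 0.0, 282.8], [0.0, 325.2, 215.1], [0.0, 0.0, 1.0]] [-2.4122 -1.6282 -0.2159] [-0.6732 -0.034   0.3792]
```

View pics/top0.png

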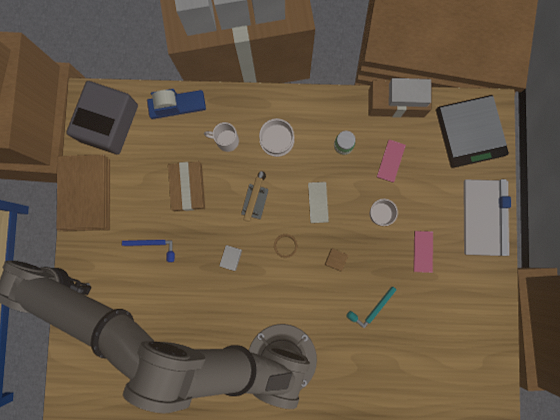

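View pics/side0.png

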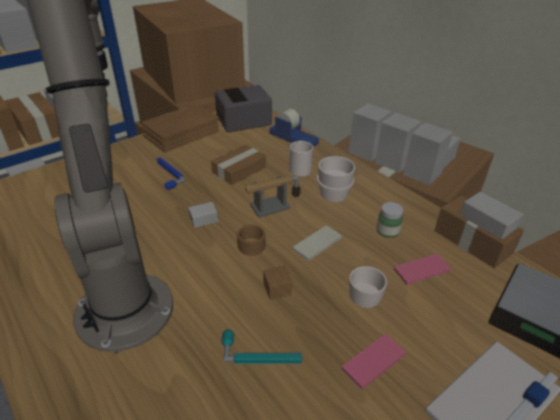

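Top view: dauber on its rest at about (257,195), pot (384,213), carton (187,186), off-white pad (318,202), planter (277,137), mug (225,137). I'll enlarge that region and segment it.

```bash
cat > h.py <<'E'
from bench import r
import cv2,numpy as np
def cam(n):
    c=r.camera_info(n);R=cv2.Rodrigues(np.array(c["rvec"],float))[0];return np.array(c["mtx"]),R,np.array(c["tvec"],float).ravel()
def plane(n,uv,z,C=None):
    K,R,t=C or cam(n);uv=np.atleast_2d(np.array(uv,float))
    d=np.c_[(uv-K[:2,2])/[K[0,0],K[1,1]],np.ones(len(uv))]
    if n=="wrist":
        rr=np.linalg.norm(d[:,:2],axis=1)+1e-9
        d=np.c_[d[:,:2]/rr[:,None]*np.sin(rr)[:,None],np.cos(rr)]
    d=d@R;c=-R.T@t
    return (c+d*((z-c[2])/d[:,2])[:,None])[:,:2]
def proj(n,p,C=None):
    K,R,t=C or cam(n);q=np.atleast_2d(p)@R.T+t
    if n=="wrist":
        rho=np.linalg.norm(q[:,:2],axis=1)+1e-12;a=np.arctan2(rho,q[:,2])
        return q[:,:2]/rho[:,None]*a[:,None]*K[0,0]+K[:2,2]
    return q[:,:2]/q[:,2:]*[K[0,0],K[1,1]]+K[:2,2]
E
python3 - <<'E'
from h import *
f=cv2.imread("pics/top0.png")
c=f[110:290,140:410];cv2.imwrite("pics/crop.png",cv2.resize(c,None,fx=2.9,fy=2.9,interpolation=cv2.INTER_CUBIC))
hsv=cv2.cvtColor(f,cv2.COLOR_BGR2HSV)
for u,v in [(318,200),(345,250),(384,213),(384,201),(175,186),(200,186),(185,180),(256,190),(262,205),(220,180),(337,259)]:print((u,v),hsv[v,u])
w=((hsv[...,1]<75)&(hsv[...,2]>110)).astype(np.uint8)
n,l,s,ce=cv2.connectedComponentsWithStats(w)
for i in range(1,n):
    if s[i,4]>60 and 100<ce[i][1]<300 and 140<ce[i][0]<420:
        cs=cv2.findContours((l==i).astype(np.uint8),0,1)[0];rc=cv2.minAreaRect(cs[0])
        print(s[i],ce[i].round(1),np.round(cv2.boxPoints(rc),1).tolist())
E
```

```text
(318, 200) [ 25  23 143]
(345, 250) [ 17 120 117]
(384, 213) [  6  16 156]
(384, 201) [13 31 98]
(175, 186) [ 16 122 111]
(200, 186) [ 15 121 116]
(185, 180) [ 25  24 141]
(256, 190) [ 18 116 127]
(262, 205) [50  9 89]
(220, 180) [ 18 117 126]
(337, 259) [ 16 121 114]
[ 259  118   36   39 1010] [275.9 137.5] [[259.0, 118.0], [294.0, 118.0], [294.0, 156.0], [259.0, 156.0]]
[204 122  35  30 550] [224.1 136.1] [[202.8000030517578, 133.8000030517578], [216.3000030517578, 114.0], [245.3000030517578, 133.8000030517578], [231.8000030517578, 153.60000610351562]]
[337 130  19  19 266] [346.  139.1] [[333.5, 138.5], [345.5, 126.5], [358.5, 139.5], [346.5, 151.5]]
[179 162  13  48 452] [184.9 185.3] [[178.39999389648438, 162.0], [187.89999389648438, 161.3000030517578], [191.39999389648438, 208.6999969482422], [181.89999389648438, 209.5]]
[308 182  21  41 751] [317.9 202.1] [[307.6000061035156, 182.10000610351562], [325.79998779296875, 180.89999389648438], [328.3999938964844, 221.89999389648438], [310.1000061035156, 223.10000610351562]]
[370 198  28  28 490] [382.3 212.4] [[370.0, 225.0], [370.0, 198.0], [397.0, 198.0], [397.0, 225.0]]
[219 245  23  26 393] [230.3 257.6] [[218.6999969482422, 266.0], [225.39999389648438, 244.1999969482422], [241.8000030517578, 249.3000030517578], [235.10000610351562, 271.0]]
```

View pics/crop.png

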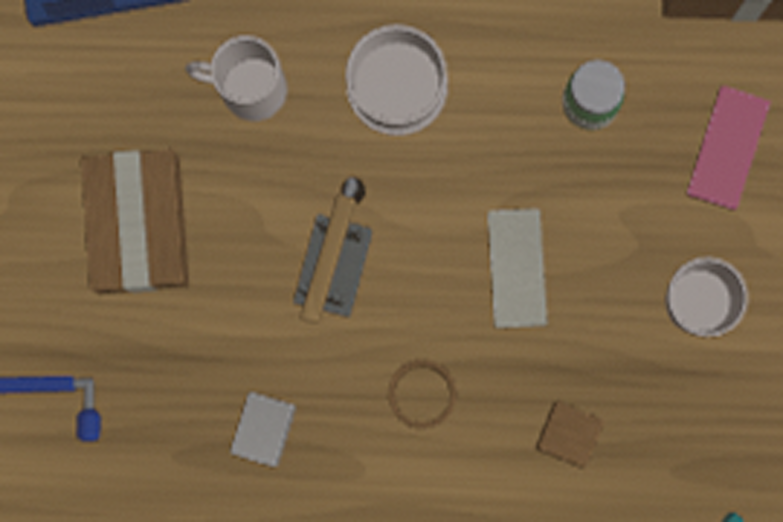

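Crop (scale 2.9, offset 140,110): the dauber handle runs from (311,320) to about (344,198), with the head at (352,188). The pot rim is centred at (707,297), the tape strip runs (128,152)–(136,290), and the pad spans (490,210)–(546,327). I'll compute positions and cross-check them in the side view.

Run:
```python
from h import *
T=lambda p:np.array(p)/2.9+[140,110]-.33
P={}
h=plane("top",[T((311,318)),T((345,198))],.098);print("handle ends",h.round(4),"len",np.linalg.norm(h[1]-h[0]))
P["handle"]=(*h.mean(0),.098)
hd=plane("top",T((353,188)),.06)[0];print("head",hd)
pr=plane("top",[T((707,297)),T((668,297)),T((746,297)),T((707,258)),T((707,336))],.06);print("pot",pr.round(4));P["pot"]=(*pr[0],.06)
K=plane("top",[(185.0,185.3),(183.2,161.7),(186.6,209.1)],.05);d=K[1]-K[2];print("carton",K.round(4),np.linalg.norm(d),np.degrees(np.arctan2(d[1],d[0])));P["carton"]=(*K[0],.05)
b=plane("top",[[307.6,182.1],[325.8,180.9],[328.4,221.9],[310.1,223.1]],.012);d=(b[0]+b[1]-b[2]-b[3])/2
print("pad",b.mean(0),np.linalg.norm(d),np.linalg.norm(b[0]-b[1]),np.degrees(np.arctan2(d[1],d[0])));P["pad"]=(*b.mean(0),.012)
for k,v in P.items():print(k,np.round(v,4),proj("side",v).round(1),"reach",np.hypot(*v[:2]))
o=r.get_obs();Rt=cv2.Rodrigues(o["orientation"])[0];print(Rt.round(3))
```

```text
handle ends [[0.4621 0.1279]
 [0.601  0.0939]] len 0.14305186087060762
head [0.61957371 0.08723824]
pot [[ 0.5024 -0.3277]
 [ 0.5012 -0.2825]
 [ 0.5036 -0.3728]
 [ 0.548  -0.3274]
 [ 0.457  -0.3281]]
carton [[0.5771 0.3475]
 [0.6587 0.3577]
 [0.4955 0.3382]] 0.16434625023803257 6.816339486649653
pad [ 0.53690117 -0.10951263] 0.14354047220800875 0.06354745402118497 4.737893815191117
handle [0.5316 0.1109 0.098 ] [[269.2 181.9]] reach 0.5430203554818729
pot [ 0.5024 -0.3277  0.06  ] [[367.6 279.2]] reach 0.5998387834118284
carton [0.5771 0.3475 0.05  ] [[238.4 157.7]] reach 0.6736333431476921
pad [ 0.5369 -0.1095  0.012 ] [[317.5 240.8]] reach 0.5479560962970575
[[-0.927  0.374 -0.   ]
 [ 0.374  0.927 -0.001]
 [-0.    -0.001 -1.   ]]
```

Both views agree and the sizes match. Next I'll go above the dauber and look with the wrist camera.

Request:
step_arm --moves '[{"rz": -8.3},{"dx": -32.7,"dy": -36.1},{"dx": -32.7,"dy": -36.1},{"dx": -32.7,"dy": -36.1},{"dx": -32.7,"dy": -36.1},{"dx": -32.7,"dy": -36.1},{"dx": -32.7,"dy": -36.1},{"dx": -32.7,"dy": -36.1},{"dx": -32.7,"dy": -36.1},{"dx": -32.7,"dy": -36.1},{"dx": -32.7,"dy": -36.1},{"dx": -32.7,"dy": -36.1},{"dx": -32.7,"dy": -36.1},{}]'

```text
invalid input at $.moves[0]: expected keys rx, ry, rz, dx, dy, dz, gripper
```

Run:
```python
from h import *
o=r.get_obs();C=cam("wrist");f=r.grab_frame("wrist");cv2.imwrite("pics/w1.png",f)
import pickle;pickle.dump((C,o),open("w1.pkl","wb"))
print(o["clock"],o["tcp_pos"],cv2.Rodrigues(o["orientation"])[0].round(3),o["joints"].round(2))
for p in [(.5316,.1109,.098),(.62,.087,.06)]:print(proj("wrist",p,C))
```

```text
0.15 [0.25259644 0.62552105 0.25255489] [[-0.927  0.374 -0.   ]
 [ 0.374  0.927 -0.001]
 [-0.    -0.001 -1.   ]] [-1.3   0.48  0.02  1.56 -0.01  1.11 -0.08]
[[ 79.60539565 448.75295267]]
[[107.23339203 460.93691519]]
```

View pics/w1.png

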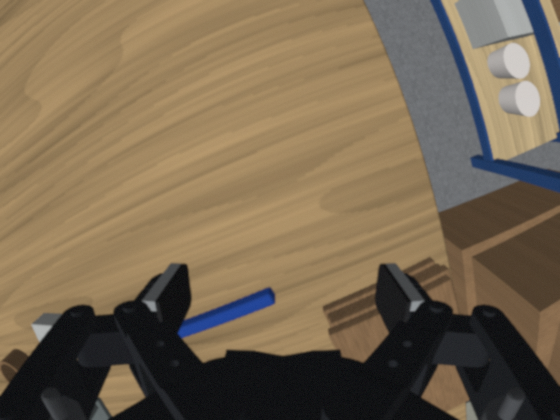

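Wrist view at the start: fingers at (165,300) and (400,300), image up is tool +x. The call needs every key in each row, so I'll resend it.

Request:
step_arm --moves '[{"rx": 0,"ry": 0,"rz": -8.3,"dx": 0,"dy": 0,"dz": 0,"gripper": 1},{"rx": 0,"ry": 0,"rz": 0,"dx": -32.7,"dy": -36.1,"dz": 0,"gripper": 1},{"rx": 0,"ry": 0,"rz": 0,"dx": -32.7,"dy": -36.1,"dz": 0,"gripper": 1},{"rx": 0,"ry": 0,"rz": 0,"dx": -32.7,"dy": -36.1,"dz": 0,"gripper": 1},{"rx": 0,"ry": 0,"rz": 0,"dx": -32.7,"dy": -36.1,"dz": 0,"gripper": 1},{"rx": 0,"ry": 0,"rz": 0,"dx": -32.7,"dy": -36.1,"dz": 0,"gripper": 1},{"rx": 0,"ry": 0,"rz": 0,"dx": -32.7,"dy": -36.1,"dz": 0,"gripper": 1},{"rx": 0,"ry": 0,"rz": 0,"dx": -32.7,"dy": -36.1,"dz": 0,"gripper": 1},{"rx": 0,"ry": 0,"rz": 0,"dx": -32.7,"dy": -36.1,"dz": 0,"gripper": 1},{"rx": 0,"ry": 0,"rz": 0,"dx": -32.7,"dy": -36.1,"dz": 0,"gripper": 1},{"rx": 0,"ry": 0,"rz": 0,"dx": -32.7,"dy": -36.1,"dz": 0,"gripper": 1},{"rx": 0,"ry": 0,"rz": 0,"dx": -32.7,"dy": -36.1,"dz": 0,"gripper": 1},{"rx": 0,"ry": 0,"rz": 0,"dx": -32.7,"dy": -36.1,"dz": 0,"gripper": 1},{"rx": 0,"ry": 0,"rz": 0,"dx": 0,"dy": 0,"dz": 0,"gripper": 1},{"rx": 0,"ry": 0,"rz": 0,"dx": 0,"dy": 0,"dz": 0,"gripper": 1}]'

```text
clock: 2.08
tcp_pos: [0.5311, 0.1127, 0.2531]
orientation: [-0.374, -3.119, -0.0]
contact_force: [-0.2, 0.7, -0.0]
grip_width: 0.0854
gripper_force: 0.0
```

Run:
```python
from h import *
o=r.get_obs();C=cam("wrist");f=r.grab_frame("wrist");cv2.imwrite("pics/w2.png",f)
import pickle;pickle.dump((C,o),open("w2.pkl","wb"))
print(o["clock"],o["tcp_pos"],cv2.Rodrigues(o["orientation"])[0].round(3),o["joints"].round(2))
for p in [(.5316,.1109,.098),(.62,.087,.06)]:print(proj("wrist",p,C))
```

```text
2.075 [0.53111899 0.11266054 0.25309574] [[-0.972  0.237 -0.001]
 [ 0.237  0.972  0.   ]
 [ 0.001  0.    -1.   ]] [-0.52  0.26  0.24  1.89 -0.07  1.    1.08]
[[281.65105669 207.51588862]]
[[279.73842894 281.78322007]]
```

View pics/w2.png

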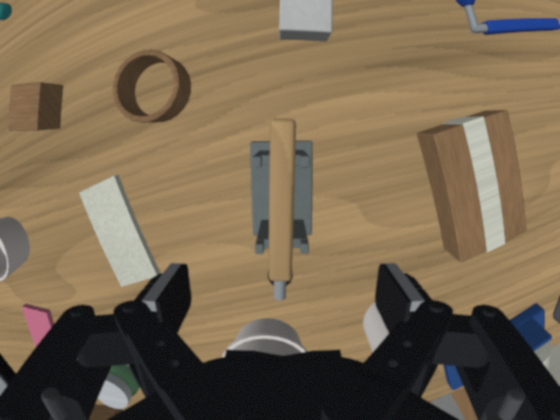

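Wrist view: handle from (283,119) to (280,281), nearly vertical and centred, with the rest beneath. The carton strip runs (474,117)–(494,249) and the pad is near (119,231). I'll segment these for precise positions.

Run:
```python
from h import *
import pickle;C,o=pickle.load(open("w2.pkl","rb"))
f=cv2.imread("pics/w2.png");hsv=cv2.cvtColor(f,cv2.COLOR_BGR2HSV)
g=f.astype(int)
for v in (130,200,270):print(v,[tuple(f[v,u]) for u in (262,268,282,290,300)])
# edges of handle per row via gradient of red+sat
L=cv2.GaussianBlur(hsv[...,1],(3,3),0).astype(int)
pts=[]
for v in range(155,250,5):
    row=(hsv[v,240:325,1]>85)
    on=np.where(row[20:65])[0]+260
    if len(on):pts.append((on.min(),on.max()+1,v))
pts=np.array(pts,float);print(pts[::3])
a=plane("wrist",pts[:,[0,2]]-[.5,0],.098,C);b=plane("wrist",pts[:,[1,2]]-[.5,0],.098,C)
print("width",np.linalg.norm(a-b,axis=1).round(4))
m=(a+b)/2;x,y=m.T;k=np.polyfit(x,y,1);print("line",k,np.degrees(np.arctan(k[0])),"y at .5316",np.polyval(k,.5316))
print("ends",plane("wrist",[(283,118.5),(280,281)],.098,C))
w=((hsv[...,1]<60)&(hsv[...,2]>120)).astype(np.uint8);n,l,s,ce=cv2.connectedComponentsWithStats(w)
for i in range(1,n):
    if s[i,4]>700:
        c=cv2.findContours((l==i).astype(np.uint8),0,1)[0][0];q=cv2.approxPolyDP(c,6,True)[:,0]
        print(s[i],q.tolist());print(plane("wrist",q,.012,C).round(4).tolist(),plane("wrist",q,.05,C).round(4).tolist())
```

```text
130 [(np.uint8(102), np.uint8(141), np.uint8(170)), (np.uint8(100), np.uint8(139), np.uint8(167)), (np.uint8(104), np.uint8(144), np.uint8(171)), (np.uint8(98), np.uint8(135), np.uint8(161)), (np.uint8(94), np.uint8(131), np.uint8(157))]
200 [(np.uint8(106), np.uint8(105), np.uint8(98)), (np.uint8(104), np.uint8(112), np.uint8(114)), (np.uint8(95), np.uint8(133), np.uint8(159)), (np.uint8(80), np.uint8(113), np.uint8(134)), (np.uint8(105), np.uint8(105), np.uint8(97))]
270 [(np.uint8(88), np.uint8(124), np.uint8(149)), (np.uint8(82), np.uint8(115), np.uint8(138)), (np.uint8(93), np.uint8(130), np.uint8(154)), (np.uint8(64), np.uint8(89), np.uint8(105)), (np.uint8(88), np.uint8(124), np.uint8(149))]
[[270. 294. 155.]
 [270. 294. 170.]
 [270. 293. 185.]
 [270. 293. 200.]
 [270. 292. 215.]
 [269. 293. 230.]
 [270. 292. 245.]]
width [0.0203 0.0203 0.0204 0.0204 0.0205 0.0206 0.0198 0.0198 0.0199 0.02
 0.02   0.0201 0.0193 0.0212 0.0213 0.0214 0.0215 0.0207 0.0199]
line [-0.26103688  0.24891981] -14.62984911683031 y at .5316 0.11015260701193647
ends [[0.45727969 0.13019389]
 [0.60050874 0
[... 545 characters left out ...]
  175   78  112 4226] [[116, 175], [79, 194], [122, 286], [156, 272]]
[[0.4634, -0.0823], [0.4706, -0.1476], [0.6071, -0.1334], [0.5967, -0.0729]] [[0.4636, -0.0601], [0.47, -0.1186], [0.5922, -0.1059], [0.5829, -0.0518]]
[363 302  25  50 719] [[374, 302], [363, 318], [372, 351], [387, 334]]
[[0.7047, 0.1931], [0.7257, 0.1753], [0.7885, 0.1814], [0.7642, 0.2059]] [[0.6796, 0.1863], [0.6983, 0.1704], [0.7545, 0.1758], [0.7328, 0.1978]]
[222 319  85  38 746] [[222, 356], [256, 339], [306, 350], [252, 333], [258, 319]]
[[0.7437, -0.0292], [0.723, 0.0277], [0.7583, 0.09], [0.7118, 0.0252], [0.6912, 0.0394]] [[0.7144, -0.0127], [0.6959, 0.0382], [0.7275, 0.094], [0.6859, 0.036], [0.6675, 0.0488]]
```

Request:
step_arm --grip_force 50 --moves '[{"rx": 0,"ry": 0,"rz": 0.8,"dx": 1,"dy": -2,"dz": 30,"gripper": 0.2},{"rx": 0,"ry": 0,"rz": 0,"dx": 0,"dy": 0,"dz": 40,"gripper": 0.2},{"rx": 0,"ry": 0,"rz": 0,"dx": 0,"dy": 0,"dz": 40,"gripper": 0.2},{"rx": 0,"ry": 0,"rz": 0,"dx": 0,"dy": 0,"dz": 31,"gripper": 0.2},{"rx": 0,"ry": 0,"rz": 0,"dx": 0,"dy": 0,"dz": 20,"gripper": 0.2},{"rx": 0,"ry": 0,"rz": 0,"dx": 0,"dy": 0,"dz": 0,"gripper": 0.2},{"rx": 0,"ry": 0,"rz": 0,"dx": 0,"dy": 0,"dz": 0,"gripper": -1},{"rx": 0,"ry": 0,"rz": 0,"dx": 0,"dy": 0,"dz": 0,"gripper": -1},{"rx": 0,"ry": 0,"rz": 0,"dx": 0,"dy": 0,"dz": 0,"gripper": -1},{"rx": 0,"ry": 0,"rz": 0,"dx": 0,"dy": 0,"dz": 0,"gripper": -1},{"rx": 0,"ry": 0,"rz": 0,"dx": 0,"dy": 0,"dz": 0,"gripper": -1},{"rx": 0,"ry": 0,"rz": 0,"dx": 0,"dy": 0,"dz": 0,"gripper": -1}]'

```text
clock: 3.62
tcp_pos: [0.5308, 0.111, 0.0935]
orientation: [0.396, 3.115, 0.002]
contact_force: [-1.1, 0.7, 6.8]
grip_width: 0.0211
gripper_force: 49.8
```

Gripped (21 mm). Lift, then carry to the pot.

Request:
step_arm --moves '[{"rx": 0,"ry": 0,"rz": 0,"dx": 0,"dy": 0,"dz": -20,"gripper": -1},{"rx": 0,"ry": 0,"rz": 0,"dx": 0,"dy": 0,"dz": -38,"gripper": -1},{"rx": 0,"ry": 0,"rz": 0,"dx": 0,"dy": 0,"dz": -40,"gripper": -1},{"rx": 0,"ry": 0,"rz": 0,"dx": 0,"dy": 0,"dz": -40,"gripper": -1},{"rx": 0,"ry": 0,"rz": 0,"dx": 0.5,"dy": -21.6,"dz": -18,"gripper": -1},{"rx": 0,"ry": 0,"rz": 0,"dx": 0.9,"dy": -43.2,"dz": 0,"gripper": -1},{"rx": 0,"ry": 0,"rz": 0,"dx": 0.9,"dy": -43.2,"dz": 0,"gripper": -1},{"rx": 0,"ry": 0,"rz": 0,"dx": 0.9,"dy": -43.2,"dz": 0,"gripper": -1},{"rx": 0,"ry": 0,"rz": 0,"dx": 0.9,"dy": -43.2,"dz": 0,"gripper": -1},{"rx": 0,"ry": 0,"rz": 0,"dx": 0.9,"dy": -43.2,"dz": 0,"gripper": -1},{"rx": 0,"ry": 0,"rz": 0,"dx": 0.9,"dy": -43.2,"dz": 0,"gripper": -1},{"rx": 0,"ry": 0,"rz": 0,"dx": 0.9,"dy": -43.2,"dz": 0,"gripper": -1},{"rx": 0,"ry": 0,"rz": 0,"dx": 0.9,"dy": -43.2,"dz": 0,"gripper": -1},{"rx": 0,"ry": 0,"rz": 0,"dx": 0.9,"dy": -43.2,"dz": 0,"gripper": -1},{"rx": 0,"ry": 0,"rz": 0,"dx": 0.5,"dy": -21.5,"dz": 20,"gripper": -1},{"rx": 0,"ry": 0,"rz": 0,"dx": 0,"dy": 0,"dz": 0,"gripper": -1},{"rx": 0,"ry": 0,"rz": 0,"dx": 0,"dy": 0,"dz": 0,"gripper": -1}]'

```text
clock: 5.75
tcp_pos: [0.4125, -0.305, 0.2281]
orientation: [-0.396, -3.115, -0.001]
contact_force: [0.5, 1.2, -0.5]
grip_width: 0.0213
gripper_force: 49.0
```

Run:
```python
from h import *
o=r.get_obs();f=r.grab_frame("side");cv2.imwrite("pics/s2.png",f);t=r.grab_frame("top");cv2.imwrite("pics/t2.png",t)
R=cv2.Rodrigues(o["orientation"])[0];print(o["clock"],o["tcp_pos"],R.round(3).tolist(),o["joints"].round(2),o["grip_width"])
tip=o["tcp_pos"]+R@[-.091,0,.0735];print("tip",tip)
for n in("side","top"):print(n,[proj(n,p).round(1).tolist() for p in (tip,o["tcp_pos"],[.5024,-.3277,.06])])
a=cv2.resize(f[150:330,260:460],None,fx=2,fy=2);b=cv2.resize(t[140:320,290:490],None,fx=2,fy=2)
cv2.imwrite("pics/st2.png",np.hstack([a,b]))
```

```text
5.75 [ 0.41253472 -0.3049587   0.22805231] [[-0.968, 0.25, -0.001], [0.25, 0.968, 0.001], [0.001, 0.001, -1.0]] [ 0.09  0.26  0.51  1.99 -0.15  0.93  1.99] 0.021277554960258908
tip [ 0.50057074 -0.32768281  0.15445528]
side [[[372.2, 251.6]], [[341.4, 238.4]], [[367.6, 279.2]]]
top [[[389.0, 209.6]], [[386.0, 235.8]], [[383.5, 212.1]]]
```

View pics/st2.png

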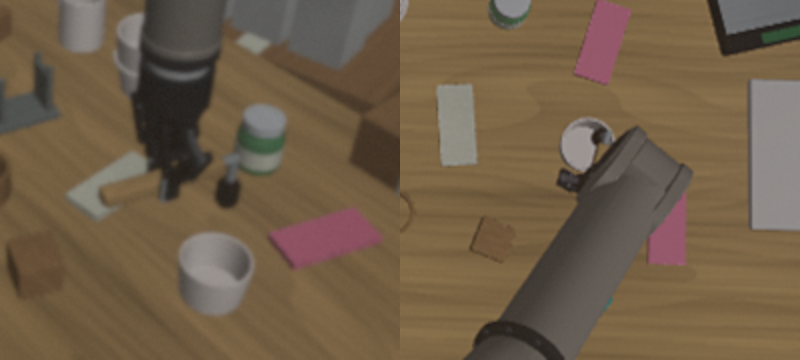

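Side crop: the tip is at about (228,206), full-frame (374,253), against a predicted (372,252), so the geometry holds. In the top crop the head is over the pot. Now dip.

Request:
step_arm --moves '[{"rx": 0,"ry": 0,"rz": 0,"dx": -1.5,"dy": 0,"dz": 30,"gripper": -1},{"rx": 0,"ry": 0,"rz": 0,"dx": 0,"dy": 0,"dz": 35,"gripper": -1},{"rx": 0,"ry": 0,"rz": 0,"dx": 0,"dy": 0,"dz": 30,"gripper": -1},{"rx": 0,"ry": 0,"rz": 0,"dx": 0,"dy": 0,"dz": 20,"gripper": -1},{"rx": 0,"ry": 0,"rz": 0,"dx": 0,"dy": 0,"dz": 7,"gripper": -1},{"rx": 0,"ry": 0,"rz": 0,"dx": 0,"dy": 0,"dz": 0,"gripper": -1},{"rx": 0,"ry": 0,"rz": 0,"dx": 0,"dy": 0,"dz": 0,"gripper": -1},{"rx": 0,"ry": 0,"rz": 0,"dx": 0,"dy": 0,"dz": 0,"gripper": -1},{"rx": 0,"ry": 0,"rz": 0,"dx": 0,"dy": 0,"dz": 0,"gripper": -1}]'

```text
clock: 6.98
tcp_pos: [0.4148, -0.3059, 0.1067]
orientation: [0.396, 3.116, -0.0]
contact_force: [0.3, -0.7, -1.1]
grip_width: 0.0215
gripper_force: 49.1
```

Run:
```python
from h import *
o=r.get_obs();R=cv2.Rodrigues(o["orientation"])[0]
print(o["clock"],o["tcp_pos"],"tip",o["tcp_pos"]+R@[-.091,0,.0735],o["contact_force"])
f=r.grab_frame("side");cv2.imwrite("pics/s3.png",f)
```

```text
6.975 [ 0.41482557 -0.30592768  0.10673214] tip [ 0.50298916 -0.32871607  0.03330789] [ 0.29563451 -0.70211012 -1.0780705 ]
```

Dipped: tip at z≈0.033, centred, no contact. Now to the carton.

Request:
step_arm --moves '[{"rx": 0,"ry": 0,"rz": 0,"dx": 0,"dy": 0,"dz": -25,"gripper": -1},{"rx": 0,"ry": 0,"rz": 0,"dx": 0,"dy": 0,"dz": -40,"gripper": -1},{"rx": 0,"ry": 0,"rz": 0,"dx": 0,"dy": 0,"dz": -40,"gripper": -1},{"rx": 0,"ry": 0,"rz": 0,"dx": 0,"dy": 0,"dz": -28,"gripper": -1},{"rx": 0,"ry": 0,"rz": 0,"dx": -1.6,"dy": 46.4,"dz": 0,"gripper": -1},{"rx": 0,"ry": 0,"rz": 0,"dx": -1.6,"dy": 46.4,"dz": 0,"gripper": -1},{"rx": 0,"ry": 0,"rz": 0,"dx": -1.6,"dy": 46.4,"dz": 0,"gripper": -1},{"rx": 0,"ry": 0,"rz": 0,"dx": -1.6,"dy": 46.4,"dz": 0,"gripper": -1},{"rx": 0,"ry": 0,"rz": 0,"dx": -1.6,"dy": 46.4,"dz": 0,"gripper": -1},{"rx": 0,"ry": 0,"rz": 0,"dx": -1.6,"dy": 46.4,"dz": 0,"gripper": -1},{"rx": 0,"ry": 0,"rz": 0,"dx": -1.6,"dy": 46.4,"dz": 0,"gripper": -1},{"rx": 0,"ry": 0,"rz": 0,"dx": -1.6,"dy": 46.4,"dz": 0,"gripper": -1},{"rx": 0,"ry": 0,"rz": 0,"dx": 15.9,"dy": 43.2,"dz": 0,"gripper": -1},{"rx": 0,"ry": 0,"rz": 0,"dx": 15.9,"dy": 43.2,"dz": 0,"gripper": -1},{"rx": 0,"ry": 0,"rz": 0,"dx": 15.9,"dy": 43.2,"dz": 0,"gripper": -1},{"rx": 0,"ry": 0,"rz": 0,"dx": 15.9,"dy": 43.2,"dz": 0,"gripper": -1},{"rx": 0,"ry": 0,"rz": 0,"dx": 15.9,"dy": 43.2,"dz": 0,"gripper": -1},{"rx": 0,"ry": 0,"rz": 0,"dx": 15.9,"dy": 43.2,"dz": 0,"gripper": -1},{"rx": 0,"ry": 0,"rz": 0,"dx": 15.9,"dy": 43.2,"dz": 0,"gripper": -1},{"rx": 0,"ry": 0,"rz": 0,"dx": 0,"dy": 0,"dz": 0,"gripper": -1}]'

```text
clock: 9.52
tcp_pos: [0.4857, 0.3758, 0.2388]
orientation: [-0.385, -3.117, -0.003]
contact_force: [0.9, 0.4, -2.5]
grip_width: 0.0211
gripper_force: 49.2
```

Run:
```python
from h import *
o=r.get_obs();R=cv2.Rodrigues(o["orientation"])[0]
print(o["clock"],o["tcp_pos"],R.round(3).tolist(),"tip",o["tcp_pos"]+R@[-.091,0,.0735],o["joints"].round(2),o["contact_force"])
```

```text
9.525 [0.48566063 0.37579035 0.23884593] [[-0.97, 0.244, -0.001], [0.244, 0.97, 0.002], [0.001, 0.001, -1.0]] tip [0.5738418  0.35374994 0.16521474] [-0.89  0.39  0.17  1.73 -0.08  1.02  0.63] [ 0.93199319  0.41031498 -2.52975854]
```

Request:
step_arm --moves '[{"rx": 0,"ry": 0,"rz": 0,"dx": 0,"dy": 0,"dz": 30,"gripper": -1},{"rx": 0,"ry": 0,"rz": 0,"dx": 0,"dy": 0,"dz": 40,"gripper": -1},{"rx": 0,"ry": 0,"rz": 0,"dx": 0,"dy": 0,"dz": 28,"gripper": -1},{"rx": 0,"ry": 0,"rz": 0,"dx": 0,"dy": 0,"dz": 0,"gripper": -1},{"rx": 0,"ry": 0,"rz": 0,"dx": 0,"dy": 0,"dz": 0,"gripper": -1},{"rx": 0,"ry": 0,"rz": 0,"dx": 0,"dy": 0,"dz": 0,"gripper": -1}]'

```text
clock: 10.28
tcp_pos: [0.4887, 0.3714, 0.143]
orientation: [0.397, 3.115, 0.003]
contact_force: [0.0, -0.0, -0.8]
grip_width: 0.0216
gripper_force: 49.2
```

Run:
```python
from h import *
o=r.get_obs();R=cv2.Rodrigues(o["orientation"])[0];tip=o["tcp_pos"]+R@[-.091,0,.0735]
print(o["clock"],o["tcp_pos"],R.round(3).tolist(),"tip",tip,o["contact_force"])
f=r.grab_frame("side");cv2.imwrite("pics/s4.png",f);cv2.imwrite("pics/s4c.png",cv2.resize(f[110:230,170:330],None,fx=4,fy=4,interpolation=cv2.INTER_CUBIC))
print(proj("side",tip),proj("side",[.576,.348,.05]))
```

```text
10.275 [0.48872377 0.37140423 0.1429901 ] [[-0.968, 0.251, 0.002], [0.251, 0.968, 0.002], [-0.002, 0.002, -1.0]] tip [0.57697376 0.34873435 0.06963299] [ 0.0349323  -0.01271649 -0.75467802]
[[237.88611858 152.7282833 ]] [[238.03707652 157.78591697]]
```

View pics/s4c.png

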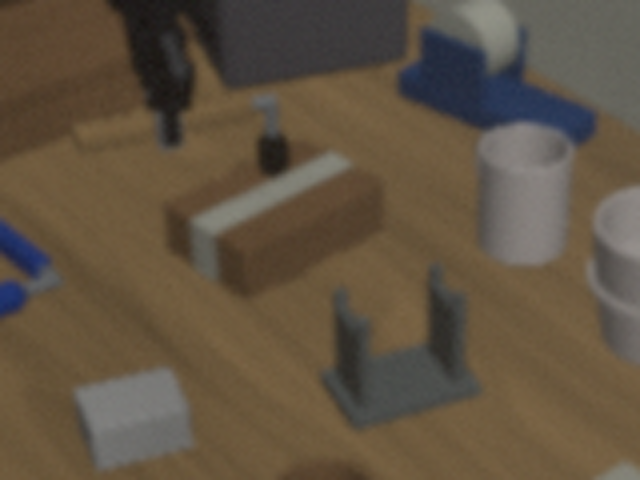

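Side crop: the head's bottom is at (272,172), exactly as predicted, hovering above the strip's middle. Now a gentle dab.

Request:
step_arm --moves '[{"rx": 0,"ry": 0,"rz": 0,"dx": 1,"dy": 0,"dz": 10,"gripper": -1},{"rx": 0,"ry": 0,"rz": 0,"dx": 0,"dy": 0,"dz": 6,"gripper": -1},{"rx": 0,"ry": 0,"rz": 0,"dx": 0,"dy": 0,"dz": 1.5,"gripper": -1},{"rx": 0,"ry": 0,"rz": 0,"dx": 0,"dy": 0,"dz": 0.7,"gripper": -1},{"rx": 0,"ry": 0,"rz": 0,"dx": 0,"dy": 0,"dz": 0,"gripper": -1},{"rx": 0,"ry": 0,"rz": 0,"dx": 0,"dy": 0,"dz": 0,"gripper": -1}]'

```text
clock: 11.08
tcp_pos: [0.4869, 0.3714, 0.1233]
orientation: [0.396, 3.116, 0.001]
contact_force: [-1.8, 0.5, 2.7]
grip_width: 0.0215
gripper_force: 49.7
```

Run:
```python
from h import *
o=r.get_obs();print(o["tcp_pos"],o["contact_force"],o["moment"])
```

```text
[0.48693037 0.37144309 0.12333157] [-1.83229418  0.47536706  2.68170329] [-0.02604809  0.28685414 -0.00365925]
```

Request:
step_arm --moves '[{"rx": 0,"ry": 0,"rz": 0,"dx": 0,"dy": 0,"dz": 0.6,"gripper": -1},{"rx": 0,"ry": 0,"rz": 0,"dx": 0,"dy": 0,"dz": 0,"gripper": -1},{"rx": 0,"ry": 0,"rz": 0,"dx": 0,"dy": 0,"dz": 0,"gripper": -1}]'

```text
clock: 11.45
tcp_pos: [0.4868, 0.3716, 0.1229]
orientation: [0.396, 3.116, 0.001]
contact_force: [-3.7, -0.4, 5.4]
grip_width: 0.0211
gripper_force: 50.1
```

Run:
```python
from h import *
o=r.get_obs();print(o["tcp_pos"],o["contact_force"],o["moment"])
```

```text
[0.48677119 0.37158408 0.12294138] [-3.66500429 -0.43534665  5.38000938] [-0.13418334  0.35064711 -0.08292566]
```

Light contact confirmed (about 5 N). Lift and return to above the rest.

Request:
step_arm --moves '[{"rx": 0,"ry": 0,"rz": 0,"dx": 0,"dy": 0,"dz": -20,"gripper": -1},{"rx": 0,"ry": 0,"rz": 0,"dx": 0,"dy": 0,"dz": -40,"gripper": -1},{"rx": 0,"ry": 0,"rz": 0,"dx": 0,"dy": 0,"dz": -40,"gripper": -1},{"rx": 0,"ry": 0,"rz": 0,"dx": 0,"dy": 0,"dz": -17,"gripper": -1},{"rx": 0,"ry": 0,"rz": 0,"dx": -17.9,"dy": -40.2,"dz": 0,"gripper": -1},{"rx": 0,"ry": 0,"rz": 0,"dx": -17.9,"dy": -40.2,"dz": 0,"gripper": -1},{"rx": 0,"ry": 0,"rz": 0,"dx": -17.9,"dy": -40.2,"dz": 0,"gripper": -1},{"rx": 0,"ry": 0,"rz": 0,"dx": -17.9,"dy": -40.2,"dz": 0,"gripper": -1},{"rx": 0,"ry": 0,"rz": 0,"dx": -17.9,"dy": -40.2,"dz": 0,"gripper": -1},{"rx": 0,"ry": 0,"rz": 0,"dx": -17.9,"dy": -40.2,"dz": 0,"gripper": -1},{"rx": 0,"ry": 0,"rz": 0,"dx": 0,"dy": 0,"dz": 40,"gripper": -1},{"rx": 0,"ry": 0,"rz": 0,"dx": 0,"dy": 0,"dz": 40,"gripper": -1},{"rx": 0,"ry": 0,"rz": 0,"dx": 0,"dy": 0,"dz": 0,"gripper": -1},{"rx": 0,"ry": 0,"rz": 0,"dx": 0,"dy": 0,"dz": 0,"gripper": -1},{"rx": 0,"ry": 0,"rz": 0,"dx": 0,"dy": 0,"dz": 0,"gripper": -1}]'

```text
clock: 13.32
tcp_pos: [0.5315, 0.1112, 0.161]
orientation: [0.396, 3.114, 0.002]
contact_force: [-0.3, 0.2, -1.0]
grip_width: 0.0212
gripper_force: 49.2
```

Run:
```python
from h import *
o=r.get_obs();R=cv2.Rodrigues(o["orientation"])[0]
print(o["clock"],o["tcp_pos"],R.round(4).tolist(),o["contact_force"],"move",R.T@(np.array([.5308,.111,.0940])-o["tcp_pos"])*1000)
n=cam("wrist");f=r.grab_frame("side");cv2.imwrite("pics/s5.png",f)
w=r.grab_frame("wrist");cv2.imwrite("pics/w5.png",w)
a=cv2.resize(f[130:230,220:320],None,fx=4,fy=4);b=w[20:420,100:500];cv2.imwrite("pics/c5.png",np.hstack([a,b]))
```

```text
13.325 [0.53152354 0.1112142  0.16102032] [[-0.9682, 0.2501, 0.0026], [0.2501, 0.9682, 0.0009], [-0.0023, 0.0016, -1.0]] [-0.32230867  0.15581382 -1.01196384] move [ 0.80124441 -0.49299081 67.01796174]
```

View pics/c5.png

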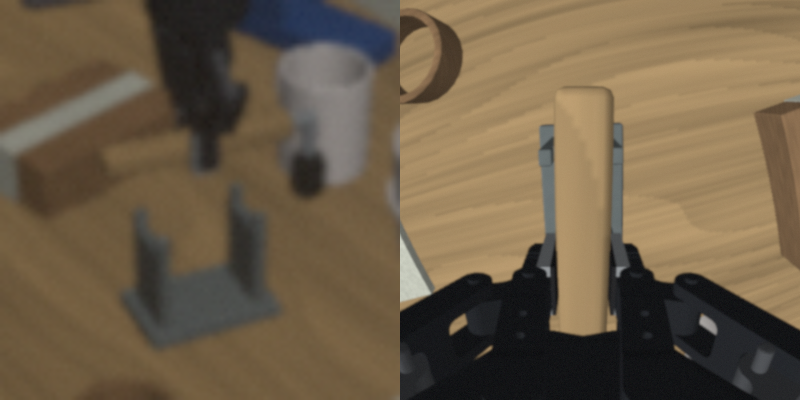

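The dauber is level and centred over the saddles. Lower it and release.

Request:
step_arm --moves '[{"rx": 0,"ry": 0,"rz": 0,"dx": 0.8,"dy": -0.5,"dz": 25,"gripper": -1},{"rx": 0,"ry": 0,"rz": 0,"dx": 0,"dy": 0,"dz": 25,"gripper": -1},{"rx": 0,"ry": 0,"rz": 0,"dx": 0,"dy": 0,"dz": 12,"gripper": -1},{"rx": 0,"ry": 0,"rz": 0,"dx": 0,"dy": 0,"dz": 3,"gripper": -1},{"rx": 0,"ry": 0,"rz": 0,"dx": 0,"dy": 0,"dz": 1.5,"gripper": -1},{"rx": 0,"ry": 0,"rz": 0,"dx": 0,"dy": 0,"dz": 0,"gripper": -1},{"rx": 0,"ry": 0,"rz": 0,"dx": 0,"dy": 0,"dz": 0,"gripper": -1}]'

```text
clock: 14.3
tcp_pos: [0.53, 0.1107, 0.0936]
orientation: [0.396, 3.115, 0.001]
contact_force: [-0.7, 0.5, 0.5]
grip_width: 0.0212
gripper_force: 49.4
```

Request:
step_arm --moves '[{"rx": 0,"ry": 0,"rz": 0,"dx": 0,"dy": 0,"dz": 0.4,"gripper": -1},{"rx": 0,"ry": 0,"rz": 0,"dx": 0,"dy": 0,"dz": 0,"gripper": -1},{"rx": 0,"ry": 0,"rz": 0,"dx": 0,"dy": 0,"dz": 0,"gripper": 0.2},{"rx": 0,"ry": 0,"rz": 0,"dx": 0,"dy": 0,"dz": 0,"gripper": 0.2},{"rx": 0,"ry": 0,"rz": 0,"dx": 0,"dy": 0,"dz": 0,"gripper": 0.2},{"rx": 0,"ry": 0,"rz": 0,"dx": 0,"dy": 0,"dz": 0,"gripper": 0.2},{"rx": 0,"ry": 0,"rz": 0,"dx": 0,"dy": 0,"dz": -20,"gripper": 0.2},{"rx": 0,"ry": 0,"rz": 0,"dx": 0,"dy": 0,"dz": -40,"gripper": 0.2},{"rx": 0,"ry": 0,"rz": 0,"dx": 0,"dy": 0,"dz": -50,"gripper": 1},{"rx": 0,"ry": 0,"rz": 0,"dx": 0,"dy": 0,"dz": -50,"gripper": 1},{"rx": 0,"ry": 0,"rz": 0,"dx": 0,"dy": 0,"dz": 0,"gripper": 1},{"rx": 0,"ry": 0,"rz": 0,"dx": 0,"dy": 0,"dz": 0,"gripper": 1}]'

```text
clock: 15.8
tcp_pos: [0.5291, 0.1106, 0.2521]
orientation: [-0.396, -3.116, 0.0]
contact_force: [-0.6, 0.0, -0.3]
grip_width: 0.0856
gripper_force: 0.0
```

Run:
```python
from h import *
import pickle
o=r.get_obs();C=cam("wrist");f=r.grab_frame("wrist");cv2.imwrite("pics/w6.png",f);pickle.dump((C,o),open("w6.pkl","wb"))
print(o["clock"],o["tcp_pos"],o["contact_force"])
```

```text
15.8 [0.52908646 0.11055152 0.25211855] [-0.62888958  0.02713872 -0.28474013]
```

View pics/w6.png

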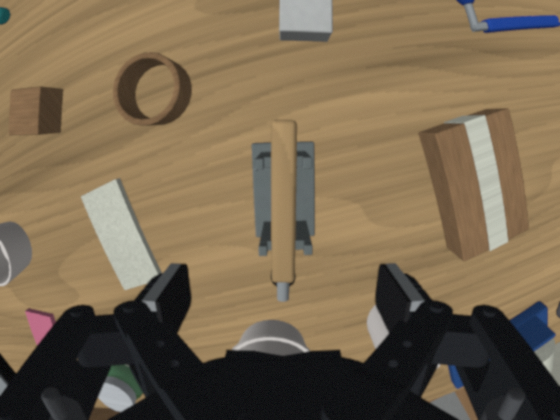

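Wrist view: the dauber lies lengthwise across both saddles, (283,121)–(283,285), head free at the far end. Next I'll measure the carton from above, then the pad.

Request:
step_arm --moves '[{"rx": 0,"ry": 0,"rz": -7.3,"dx": 0,"dy": 0,"dz": 0,"gripper": 1},{"rx": 0,"ry": 0,"rz": -7.3,"dx": 0,"dy": 0,"dz": 0,"gripper": 1},{"rx": 0,"ry": 0,"rz": -7.3,"dx": 0,"dy": 0,"dz": 0,"gripper": 1},{"rx": 0,"ry": 0,"rz": 0,"dx": -15.3,"dy": 45.9,"dz": 0,"gripper": 1},{"rx": 0,"ry": 0,"rz": 0,"dx": -15.3,"dy": 45.9,"dz": 0,"gripper": 1},{"rx": 0,"ry": 0,"rz": 0,"dx": -15.3,"dy": 45.9,"dz": 0,"gripper": 1},{"rx": 0,"ry": 0,"rz": 0,"dx": -15.3,"dy": 45.9,"dz": 0,"gripper": 1},{"rx": 0,"ry": 0,"rz": 0,"dx": -15.3,"dy": 45.9,"dz": 0,"gripper": 1},{"rx": 0,"ry": 0,"rz": 0,"dx": 0,"dy": 0,"dz": 0,"gripper": 1},{"rx": 0,"ry": 0,"rz": 0,"dx": 0,"dy": 0,"dz": 0,"gripper": 1},{"rx": 0,"ry": 0,"rz": 0,"dx": 0,"dy": 0,"dz": 0,"gripper": 1}]'

```text
clock: 17.23
tcp_pos: [0.576, 0.346, 0.252]
orientation: [0.199, -3.134, 0.002]
contact_force: [0.6, 1.2, -1.0]
grip_width: 0.0852
gripper_force: 0.0
```

Run:
```python
from h import *
import pickle
o=r.get_obs();C=cam("wrist");f=r.grab_frame("wrist");cv2.imwrite("pics/w7.png",f);pickle.dump((C,o),open("w7.pkl","wb"))
R=cv2.Rodrigues(o["orientation"])[0];print(o["clock"],o["tcp_pos"],R.round(3).tolist())
hsv=cv2.cvtColor(f,cv2.COLOR_BGR2HSV)
w=((hsv[...,1]<60)&(hsv[...,2]>110)).astype(np.uint8);n,l,s,ce=cv2.connectedComponentsWithStats(w)
for i in range(1,n):
    if s[i,4]>600:
        c=cv2.findContours((l==i).astype(np.uint8),0,1)[0][0];print(s[i],ce[i].round(1),np.round(cv2.boxPoints(cv2.minAreaRect(c)),1).tolist())
for v in (150,200,250):print(v,[tuple(int(x) for x in f[v,u]) for u in range(190,380,10)])
```

```text
17.225 [0.57600178 0.34595499 0.25199193] [[-0.992, -0.127, -0.001], [-0.127, 0.992, -0.001], [0.001, -0.001, -1.0]]
[ 269  114   32  155 4730] [284.6 189.7] [[269.0, 114.0], [300.0, 114.0], [300.0, 268.0], [269.0, 268.0]]
[   0  247   80   99 2306] [ 35.4 293.5] [[-12.899999618530273, 262.29998779296875], [63.29999923706055, 241.8000030517578], [87.4000015258789, 331.20001220703125], [11.199999809265137, 351.70001220703125]]
150 [(90, 126, 150), (89, 125, 150), (89, 125, 148), (90, 124, 148), (79, 110, 136), (75, 103, 129), (70, 97, 123), (75, 105, 132), (153, 169, 172), (181, 195, 192), (181, 194, 190), (135, 153, 162), (77, 106, 134), (73, 100, 126), (75, 102, 130), (79, 111, 133), (87, 123, 146), (88, 124, 148), (89, 125, 148)]
200 [(93, 130, 156), (93, 130, 156), (96, 134, 160), (95, 134, 158), (92, 128, 154), (72, 101, 128), (72, 99, 126), (76, 105, 133), (148, 162, 166), (178, 191, 188), (179, 191, 188), (110, 132, 150), (75, 104, 132), (74, 102, 130), (77, 106, 134), (91, 129, 153), (90, 126, 151), (90, 126, 150), (92, 127, 152)]
250 [(85, 117, 139), (85, 118, 141), (85, 118, 141), (82, 113, 136), (78, 110, 133), (75, 102, 130), (76, 104, 132), (75, 102, 130), (132, 149, 157), (176, 189, 185), (176, 189, 186), (82, 107, 130), (74, 102, 128), (71, 97, 124), (74, 102, 129), (89, 126, 151), (91, 127, 151), (88, 125, 150), (89, 124, 149)]
```

View pics/w7.png

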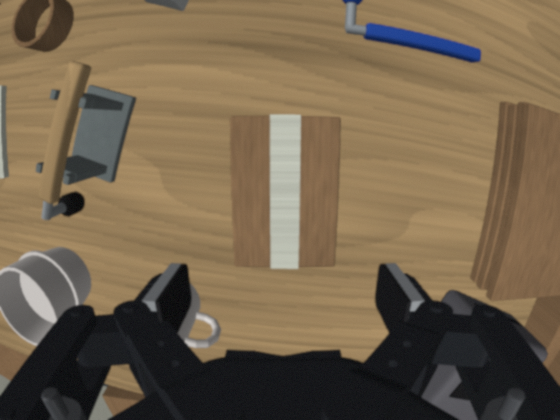

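Wrist view: the lid spans corners (231,116), (340,117), (336,266), (234,267), with the strip upright at u 270–300. The dauber is still on its rest. I'll fit the strip and edges.

Run:
```python
from h import *
import pickle
C,o=pickle.load(open("w7.pkl","rb"));f=cv2.imread("pics/w7.png");hsv=cv2.cvtColor(f,cv2.COLOR_BGR2HSV)
A=[];B=[]
g=f[...,0].astype(float)
for v in range(120,262,4):
    r0=g[v,255:315];t=130;on=np.where(r0>t)[0];i,j=on[0],on[-1]
    A.append((255+i-(r0[i]-t)/(r0[i]-r0[i-1]),v));B.append((255+j+(r0[j]-t)/(r0[j]-r0[j+1]),v))
a=plane("wrist",A,.05,C);b=plane("wrist",B,.05,C);m=(a+b)/2
print("strip width",np.linalg.norm(a-b,axis=1).mean());k=np.polyfit(m[:,0],m[:,1],1);print("angle",np.degrees(np.arctan(k[0])))
e=plane("wrist",[(285.5,114),(284.5,268.5)],.05,C);print("ends",e,np.linalg.norm(e[0]-e[1]));x=e[:,0].mean();print("centre",x,np.polyval(k,x))
q=plane("wrist",[(231,115.5),(340.5,116.5),(336.5,266),(233.5,267.5)],.05,C);print(q.round(4).tolist(),q.mean(0))
```

```text
strip width 0.03024683513710036
angle 7.0021996923162595
ends [[0.49437082 0.33752048]
 [0.65559711 0.35732116]] 0.1624376272017208
centre 0.5749839649480452 0.3469028255768235
[[0.5018, 0.2844], [0.4889, 0.3916], [0.6459, 0.4134], [0.662, 0.3019]] [0.57467597 0.34780566]
```

Request:
step_arm --moves '[{"rx": 0,"ry": 0,"rz": 2.4,"dx": 0,"dy": 0,"dz": 0,"gripper": 1},{"rx": 0,"ry": 0,"rz": 0,"dx": 8,"dy": -45,"dz": 0,"gripper": 1},{"rx": 0,"ry": 0,"rz": 0,"dx": 8,"dy": -45,"dz": 0,"gripper": 1},{"rx": 0,"ry": 0,"rz": 0,"dx": 8,"dy": -45,"dz": 0,"gripper": 1},{"rx": 0,"ry": 0,"rz": 0,"dx": 8,"dy": -45,"dz": 0,"gripper": 1},{"rx": 0,"ry": 0,"rz": 0,"dx": 8,"dy": -45,"dz": 0,"gripper": 1},{"rx": 0,"ry": 0,"rz": 0,"dx": 8,"dy": -45,"dz": 0,"gripper": 1},{"rx": 0,"ry": 0,"rz": 0,"dx": 8,"dy": -45,"dz": 0,"gripper": 1},{"rx": 0,"ry": 0,"rz": 0,"dx": 8,"dy": -45,"dz": 0,"gripper": 1},{"rx": 0,"ry": 0,"rz": 0,"dx": 8,"dy": -45,"dz": 0,"gripper": 1},{"rx": 0,"ry": 0,"rz": 0,"dx": 8,"dy": -45,"dz": 0,"gripper": 1},{"rx": 0,"ry": 0,"rz": 0,"dx": 0,"dy": 0,"dz": 0,"gripper": 1},{"rx": 0,"ry": 0,"rz": 0,"dx": 0,"dy": 0,"dz": 0,"gripper": 1},{"rx": 0,"ry": 0,"rz": 0,"dx": 0,"dy": 0,"dz": 0,"gripper": 1}]'

```text
clock: 19.02
tcp_pos: [0.5355, -0.106, 0.2526]
orientation: [-0.14, 3.138, 0.001]
contact_force: [-0.5, 0.1, -0.6]
grip_width: 0.0852
gripper_force: 0.0
```

```bash
cat > pad.py <<'E'
from h import *
def rect(z,S=(75,115),tol=None):
    o=r.get_obs();C=cam("wrist");f=r.grab_frame("wrist");cv2.imwrite("pics/pad_%.2f.png"%o["clock"],f)
    R=cv2.Rodrigues(o["orientation"])[0];print(o["clock"],"tcp",o["tcp_pos"],"xang",np.degrees(np.arctan2(-R[1,0],-R[0,0])),"tilt",R[2].round(4))
    hsv=cv2.cvtColor(f,cv2.COLOR_BGR2HSV);w=((hsv[...,1]<S[0])&(hsv[...,2]>S[1])).astype(np.uint8)
    n,l,s,ce=cv2.connectedComponentsWithStats(w)
    for i in range(1,n):
        if s[i,4]>1500:
            c=cv2.findContours((l==i).astype(np.uint8),0,1)[0][0][:,0].astype(float)
            p=plane("wrist",c,z,C);rc=cv2.minAreaRect((p*1000).astype(np.float32));bx=cv2.boxPoints(rc)
            print(s[i],"rect",np.round(rc[0],1),np.round(rc[1],1),"ang",round(rc[2],2))
E
python3 -c "
from pad import *
rect(.012)"
```

```text
19.025 tcp [ 0.53548162 -0.10596979  0.25258489] xang 5.113376930415955 tilt [-1.e-04  6.e-04 -1.e+00]
[ 490   28   58   70 2460] rect [327.7 194.6] [86.6 99.8] ang 75.23
[  52  110   84   84 2600] rect [ 509.6 -358.2] [117.4 109.2] ang 47.67
[ 250  125   59  123 6854] rect [ 535.3 -110.7] [141.9  63.9] ang 4.89
[ 339  313   49   49 1571] rect [730.3  20.9] [61.6 83.6] ang 66.46
```

Request:
step_arm --grip_force 40 --moves '[{"rx": 0,"ry": 0,"rz": 0.2,"dx": 0,"dy": -4.7,"dz": 40,"gripper": 1},{"rx": 0,"ry": 0,"rz": 0,"dx": 0,"dy": 0,"dz": 50,"gripper": 1},{"rx": 0,"ry": 0,"rz": 0,"dx": 0,"dy": 0,"dz": 50,"gripper": 1},{"rx": 0,"ry": 0,"rz": 0,"dx": 0,"dy": 0,"dz": 45,"gripper": 1},{"rx": 0,"ry": 0,"rz": 0,"dx": 0,"dy": 0,"dz": 30,"gripper": 1},{"rx": 0,"ry": 0,"rz": 0,"dx": 0,"dy": 0,"dz": 11.5,"gripper": 1},{"rx": 0,"ry": 0,"rz": 0,"dx": 0,"dy": 0,"dz": 0,"gripper": 1},{"rx": 0,"ry": 0,"rz": 0,"dx": 0,"dy": 0,"dz": 0,"gripper": 1},{"rx": 0,"ry": 0,"rz": 0,"dx": 0,"dy": 0,"dz": 0,"gripper": 0.4},{"rx": 0,"ry": 0,"rz": 0,"dx": 0,"dy": 0,"dz": 0,"gripper": 0.4},{"rx": 0,"ry": 0,"rz": 0,"dx": 0,"dy": 0,"dz": 0,"gripper": 0.4},{"rx": 0,"ry": 0,"rz": 0,"dx": 0,"dy": 0,"dz": 0,"gripper": 0.4}]'

```text
clock: 20.58
tcp_pos: [0.5366, -0.112, 0.0275]
orientation: [-0.132, 3.137, 0.0]
contact_force: [-1.9, -0.3, 8.0]
grip_width: 0.0602
gripper_force: 25.1
```

```bash
python3 -c "
from h import *
o=r.get_obs();print(r.tcp_to_tips,o['tcp_pos'],o['grip_width'],o['gripper_force'],o['contact_force'])"
```

```text
0.022 [ 0.53658947 -0.11195664  0.02747975] 0.06019488560924396 25.148997902870178 [-1.89628567 -0.30060208  8.00370065]
```

Request:
step_arm --moves '[{"rx": 0,"ry": 0,"rz": 0,"dx": 0,"dy": 0,"dz": 0,"gripper": -1},{"rx": 0,"ry": 0,"rz": 0,"dx": 0,"dy": 0,"dz": 0,"gripper": -1},{"rx": 0,"ry": 0,"rz": 0,"dx": 0,"dy": 0,"dz": 0,"gripper": -1},{"rx": 0,"ry": 0,"rz": 0,"dx": 0,"dy": 0,"dz": -15,"gripper": -1},{"rx": 0,"ry": 0,"rz": 0,"dx": 0,"dy": 0,"dz": -30,"gripper": -1},{"rx": 0,"ry": 0,"rz": 0,"dx": 0,"dy": 0,"dz": -40,"gripper": -1},{"rx": 0,"ry": 0,"rz": 0,"dx": 0,"dy": 0,"dz": -50,"gripper": -1},{"rx": 0,"ry": 0,"rz": 0,"dx": 0,"dy": 0,"dz": -50,"gripper": -1},{"rx": 0,"ry": 0,"rz": 0,"dx": 0,"dy": 0,"dz": 0,"gripper": -1},{"rx": 0,"ry": 0,"rz": 0,"dx": 0,"dy": 0,"dz": 0,"gripper": -1}]'

```text
clock: 21.82
tcp_pos: [0.5353, -0.1117, 0.2111]
orientation: [0.132, -3.139, -0.001]
contact_force: [0.4, -1.0, -1.0]
grip_width: 0.0583
gripper_force: 43.1
```

```bash
cat > held.py <<'E'
from h import *
def held(dz):
    o=r.get_obs();C=cam("wrist");f=r.grab_frame("wrist");cv2.imwrite("pics/h_%.2f.png"%o["clock"],f)
    R=cv2.Rodrigues(o["orientation"])[0];t=o["tcp_pos"];print(o["clock"],t,"xang",np.degrees(np.arctan2(-R[1,0],-R[0,0])),R[2].round(4),o["grip_width"],o["contact_force"])
    hsv=cv2.cvtColor(f,cv2.COLOR_BGR2HSV);w=((hsv[...,1]<75)&(hsv[...,2]>115)).astype(np.uint8)
    n,l,s,ce=cv2.connectedComponentsWithStats(w)
    for i in range(1,n):
        if s[i,4]>2500:
            c=cv2.findContours((l==i).astype(np.uint8),0,1)[0][0];q=cv2.approxPolyDP(c,5,True)[:,0]
            p=plane("wrist",q,t[2]-dz+.012,C);L=(np.c_[p,np.full(len(p),t[2])]-t)@R*1000
            print(s[i],q.tolist());print("tool xy",L[:,:2].round(1).tolist())
E
python3 -c "
from held import *
held(.0275)"
```

```text
21.825 [ 0.53525095 -0.11174544  0.21108806] xang 4.814032427751543 [ 2.e-04  4.e-04 -1.e+00] 0.058329099103103826 [ 0.43699871 -1.029431   -1.0210278 ]
[  33  111   70   93 2697] [[62, 111], [40, 128], [33, 162], [51, 197], [76, 203], [94, 193], [102, 150], [82, 113]]
tool xy [[82.9, -107.5], [76.3, -123.5], [59.2, -130.7], [40.2, -120.0], [36.7, -103.1], [41.5, -91.0], [61.8, -84.0], [80.3, -94.8]]
[  209   120   148   236 31280] [[209, 122], [225, 349], [283, 355], [341, 350], [356, 122]]
tool xy [[71.0, -31.2], [-42.9, -30.8], [-46.1, -0.2], [-43.6, 30.6], [71.0, 30.4]]
```

Pad held square, level and centred (front edge at tool x = 71 mm). Carry it to the carton.

Request:
step_arm --moves '[{"rx": 0,"ry": 0,"rz": -2.2,"dx": 0,"dy": 0,"dz": 0,"gripper": -1},{"rx": 0,"ry": 0,"rz": 0,"dx": -9.6,"dy": 45,"dz": 0,"gripper": -1},{"rx": 0,"ry": 0,"rz": 0,"dx": -9.6,"dy": 45,"dz": 0,"gripper": -1},{"rx": 0,"ry": 0,"rz": 0,"dx": -9.6,"dy": 45,"dz": 0,"gripper": -1},{"rx": 0,"ry": 0,"rz": 0,"dx": -9.6,"dy": 45,"dz": 0,"gripper": -1},{"rx": 0,"ry": 0,"rz": 0,"dx": -9.6,"dy": 45,"dz": 0,"gripper": -1},{"rx": 0,"ry": 0,"rz": 0,"dx": -9.6,"dy": 45,"dz": 0,"gripper": -1},{"rx": 0,"ry": 0,"rz": 0,"dx": -9.6,"dy": 45,"dz": 0,"gripper": -1},{"rx": 0,"ry": 0,"rz": 0,"dx": -9.6,"dy": 45,"dz": 0,"gripper": -1},{"rx": 0,"ry": 0,"rz": 0,"dx": -9.6,"dy": 45,"dz": 0,"gripper": -1},{"rx": 0,"ry": 0,"rz": 0,"dx": -9.6,"dy": 45,"dz": 0,"gripper": -1},{"rx": 0,"ry": 0,"rz": 0,"dx": 0,"dy": 0,"dz": 40,"gripper": -1},{"rx": 0,"ry": 0,"rz": 0,"dx": 0,"dy": 0,"dz": 40,"gripper": -1},{"rx": 0,"ry": 0,"rz": 0,"dx": 0,"dy": 0,"dz": 25,"gripper": -1},{"rx": 0,"ry": 0,"rz": 0,"dx": 0,"dy": 0,"dz": 10,"gripper": -1},{"rx": 0,"ry": 0,"rz": 0,"dx": 0,"dy": 0,"dz": 0,"gripper": -1},{"rx": 0,"ry": 0,"rz": 0,"dx": 0,"dy": 0,"dz": 0,"gripper": -1},{"rx": 0,"ry": 0,"rz": 0,"dx": 0,"dy": 0,"dz": 0,"gripper": -1}]'

```text
clock: 24.12
tcp_pos: [0.5768, 0.3468, 0.0974]
orientation: [-0.192, 3.134, 0.002]
contact_force: [-0.5, -0.0, -0.7]
grip_width: 0.0587
gripper_force: 43.2
```

```bash
python3 -c "
from held import *
held(.0275)
o=r.get_obs();R=cv2.Rodrigues(o['orientation'])[0];print(R.T@(np.array([.5758,.347,.0775])-o['tcp_pos'])*1000)"
```

```text
24.125 [0.57683283 0.34683923 0.0973647 ] xang 7.015678224614742 [-0.0018  0.0011 -1.    ] 0.058719663418031115 [-0.47368621 -0.00393742 -0.67041628]
[  209    99   148   257 32585] [[255, 99], [253, 120], [209, 122], [224, 348], [282, 355], [341, 349], [356, 122], [316, 120], [313, 99]]
tool xy [[80.0, -11.7], [71.2, -12.6], [71.0, -31.2], [-42.3, -31.3], [-46.2, -0.7], [-43.0, 30.5], [70.9, 30.4], [71.3, 13.5], [80.1, 12.2]]
[ 0.87436676  0.30900987 19.70148032]
```

The strip beyond the pad's end is centred with it. Lower.

Request:
step_arm --moves '[{"rx": 0,"ry": 0,"rz": 0,"dx": 0.9,"dy": 0.3,"dz": 10,"gripper": -1},{"rx": 0,"ry": 0,"rz": 0,"dx": 0,"dy": 0,"dz": 6,"gripper": -1},{"rx": 0,"ry": 0,"rz": 0,"dx": 0,"dy": 0,"dz": 2,"gripper": -1},{"rx": 0,"ry": 0,"rz": 0,"dx": 0,"dy": 0,"dz": 1,"gripper": -1},{"rx": 0,"ry": 0,"rz": 0,"dx": 0,"dy": 0,"dz": 0,"gripper": -1},{"rx": 0,"ry": 0,"rz": 0,"dx": 0,"dy": 0,"dz": 0,"gripper": -1}]'

```text
clock: 24.92
tcp_pos: [0.5746, 0.3464, 0.0779]
orientation: [0.192, -3.134, 0.0]
contact_force: [-4.7, -1.4, 8.9]
grip_width: 0.0587
gripper_force: 46.6
```

Request:
step_arm --moves '[{"rx": 0,"ry": 0,"rz": 0,"dx": 0,"dy": 0,"dz": -0.5,"gripper": -1},{"rx": 0,"ry": 0,"rz": 0,"dx": 0,"dy": 0,"dz": 0,"gripper": 0.9},{"rx": 0,"ry": 0,"rz": 0,"dx": 0,"dy": 0,"dz": 0,"gripper": 0.9},{"rx": 0,"ry": 0,"rz": 0,"dx": 0,"dy": 0,"dz": 0,"gripper": 0.9},{"rx": 0,"ry": 0,"rz": 0,"dx": 0,"dy": 0,"dz": 0,"gripper": 0.9},{"rx": 0,"ry": 0,"rz": 0,"dx": 0,"dy": 0,"dz": -20,"gripper": 0.9},{"rx": 0,"ry": 0,"rz": 0,"dx": 0,"dy": 0,"dz": -50,"gripper": 0.9},{"rx": 0,"ry": 0,"rz": 0,"dx": 0,"dy": 0,"dz": -50,"gripper": 0.9},{"rx": 0,"ry": 0,"rz": 0,"dx": 0,"dy": 0,"dz": -55,"gripper": 0.9},{"rx": 0,"ry": 0,"rz": 0,"dx": 0,"dy": 0,"dz": 0,"gripper": 0.9},{"rx": 0,"ry": 0,"rz": 0,"dx": 0,"dy": 0,"dz": 0,"gripper": 0.9},{"rx": 0,"ry": 0,"rz": 0,"dx": 0,"dy": 0,"dz": 0,"gripper": 0.9}]'

```text
clock: 26.42
tcp_pos: [0.5745, 0.3462, 0.2514]
orientation: [0.192, -3.134, 0.002]
contact_force: [0.2, 0.0, -0.8]
grip_width: 0.0813
gripper_force: 0.0
```

Run:
```python
from h import *
o=r.get_obs();C=cam("wrist");f=r.grab_frame("wrist");cv2.imwrite("pics/w9.png",f);hsv=cv2.cvtColor(f,cv2.COLOR_BGR2HSV)
R=cv2.Rodrigues(o["orientation"])[0];print(o["clock"],o["tcp_pos"])
w=((hsv[...,1]<75)&(hsv[...,2]>115)).astype(np.uint8)
w=cv2.morphologyEx(w,cv2.MORPH_OPEN,np.ones((39,39),np.uint8))
n,l,s,ce=cv2.connectedComponentsWithStats(w)
for i in range(1,n):
    c=cv2.findContours((l==i).astype(np.uint8),0,1)[0][0];q=cv2.approxPolyDP(c,5,True)[:,0];rc=cv2.minAreaRect((plane("wrist",c[:,0].astype(float),.062,C)*1000).astype(np.float32));print(s[i],rc,q.tolist())
# carton vs. start in the top view, pot and others
a=cv2.imread("pics/top0.png");b=r.grab_frame("top");cv2.imwrite("pics/t9.png",b)
d=cv2.absdiff(a,b).max(2)
for k,(u,v) in dict(pot=(384,213),planter=(277,137),mug=(225,137),candle=(345,142),tape=(285,245),gift=(230,258),block=(337,259),dauber=(257,195),bluedauber=(150,245)).items():print(k,(d[v-22:v+22,u-24:u+24]>30).sum())
# brown lid rows
br=((hsv[...,0]<14)&(hsv[...,1]>100)).astype(np.uint8)
```

```text
26.425 [0.57446594 0.34623126 0.25137604]
[ 250  125   67  140 9081] ((573.4287719726562, 345.8101806640625), (140.84817504882812, 63.78702926635742), 7.061322212219238) [[251, 125], [253, 263], [312, 264], [316, 126]]
pot 0
planter 0
mug 0
candle 0
tape 0
gift 196
block 0
dauber 0
bluedauber 473
```

Run:
```python
from h import *
C=cam("wrist");f=cv2.imread("pics/w9.png");g=f[...,0].astype(float)
col=g[:,278:290].mean(1);print([(v,int(col[v])) for v in list(range(108,120))+list(range(260,276))])
for v in (112,120,124,267):
  on=np.where(g[v,250:325]>130)[0]+250
  if len(on):print(v,on.min(),on.max())
for v in(150,200,240):
  x=f[v].astype(int);print(v,[(u,int(x[u,2])) for u in list(range(224,240,2))+list(range(330,348,2))])
print(proj("wrist",[[.4954,.3376,.05],[.6542,.3571,.05],[.568,.4014,.05],[.5815,.2926,.05]],C))
```

```text
[(108, 93), (109, 95), (110, 95), (111, 95), (112, 93), (113, 92), (114, 95), (115, 113), (116, 145), (117, 169), (118, 176), (119, 175), (260, 170), (261, 171), (262, 172), (263, 172), (264, 173), (265, 174), (266, 176), (267, 177), (268, 176), (269, 163), (270, 130), (271, 97), (272, 82), (273, 80), (274, 82), (275, 85)]
120 269 299
124 269 299
267 271 297
150 [(224, 143), (226, 142), (228, 140), (230, 126), (232, 123), (234, 123), (236, 126), (238, 124), (330, 128), (332, 127), (334, 128), (336, 131), (338, 116), (340, 136), (342, 145), (344, 145), (346, 146)]
200 [(224, 153), (226, 154), (228, 151), (230, 142), (232, 129), (234, 124), (236, 126), (238, 126), (330, 129), (332, 131), (334, 130), (336, 121), (338, 135), (340, 149), (342, 151), (344, 149), (346, 149)]
240 [(224, 154), (226, 152), (228, 150), (230, 150), (232, 144), (234, 137), (236, 131), (238, 130), (330, 125), (332, 125), (334, 119), (336, 133), (338, 148), (340, 148), (342, 147), (344, 144), (346, 145)]
[[284.52978958 116.55780399]
 [284.31463032 268.91360308]
 [337.84415264 196.47532293]
 [230.34022365 196.52023485]]
```

The lid edges match where they were predicted (v 115.5–270, u 230–337), so the carton hasn't moved. The pad is within 2 mm of centre and square, so I'm handing in.

```bash
python3 -c "
from bench import r
print(r.hand_in())"
```

```text
the job is handed in; nothing more can be done
None
```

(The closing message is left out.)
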